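Weigh a pail of printed parts on the sprung counting scale

ROBOT

A 6-joint arm with a two-finger parallel gripper is mounted at the origin on the work surface. World frame = base frame: x ahead of the robot, y to its left, z up, the work surface at z = 0. Lengths are in m, angles in rad, forces in N, time in s.
With the tool pointing down it reaches from about 0.375 to 0.75 m from the base axis. Payload 9 kg.
Tool frame: the origin (TCP) lies on the centre line of the jaws, within the pads' length; the fingertips stand 19 mm ahead of it and the grasp point (between the pads) is the TCP (finger_overhang is the distance from the TCP to the fingertips, in m); z points along the fingers, y is the line along which they close (so a half turn about z gives the same grasp; the last joint's range is limited). The gripper opens to 85 mm and grips with 20 to 120 N. Pads are 22 mm wide; open, the fingers measure 114 mm over their backs; the gripper's body (76 mm by 85 mm) begins 54 mm behind the grasp point. The pads swing forward as they close: fully open they stand 13 mm farther back than shut.
Start: joints at [1.079, 0.104, 0.097, 1.564, 0, 1.353], TCP at [0.162, 0.578, 0.25] pointing down, gripper open.
Joint ranges: [-2.99, 2.99], [-0.84, 1.86], [-1.1, 1.16], [-1.84, 2.11], [-1.51, 1.56], [-3.14, 3.14]. Speed limits (rad/s): [2.22, 2.22, 2.57, 3.14, 3.14, 3.14].

INTERFACE

Orientations are given as [roll, pitch, yaw] about the fixed x, y, z axes, in that order (R = Rz(yaw) Ry(pitch) Rx(roll)).
In Python, from bench import get_state, snapshot, sign_off, find_in, finger_overhang gives the robot as it stands.
- The arm moves only by the tool step_arm, never from a script. Its arguments are lists of equal length, an entry for each row: "jaw": the closure, from -1 (fully open) to 1 (shut); "linear": the shift along the tool's x, y, z in units of 50 mm (1.0 is 50 mm), a list of three; "turn": the turn about the tool's z in units of 8 degrees (1.0 is 8 degrees). In form: {"jaw": [jaw, ...], "linear": [[tx, ty, tz], ...], "turn": [turn, ...]}. A call has 1 to 8 rows; each row is the pose to reach, as a shift and turn from the pose commanded when the call began, along the tool's axes at that moment; what a row does not reach only later rows make up. A row lasts 1/10 s, in which the tool goes at most 50 mm and 8.59 degrees, less where a joint would pass 70% of its speed; a pose out of reach is approached as far as the arm can. A call with a gripper value outside its range is refused whole. The fingers move at their own pace and stop on an object; the grip force is fixed at half the most. Time passes only in rows, so rows that repeat a pose let the fingers close. It gives the time, the measured TCP pose, the force, the opening and the grip force at its end, in the units of the state.
- get_state(): the state, without advancing time (a new reading comes with each control period).
- snapshot(name): name is "scene" or "top"; returns a dict with "color" (400x640x3 uint8, red, green, blue), "vertical_fov" (degrees; the focal length in pixels is half the picture's height over the tangent of half this angle, whatever the lens; pixels are square), "cx", "cy" (the principal point, pixels), "k1" (the pictures are not rectified: a ray, as slopes to the right and down, at radius r is drawn at 1 + k1 r^2 times it, then the intrinsics apply), "R" (3x3) and "t" (3): a world point X has camera coordinates R X + t. Camera axes: x right, y down, z forward; pixel columns grow to the right and rows downward; lengths in m; the calibration is good to about 2 mm. A picture is of the moment at which its call begins. There is no depth.
- sign_off(): hands the job in; it is judged then, once.
Trained networks look in a picture, given as the dict that the camera call returned (one of the last four; its "shot" number tells which), for a name from the list of things; names that differ only in an ending like _2 or _b are one class to them, and where a whole thing is asked for, a point or a joint stands for the part that bears it (a point fixed in the world has none). Each returns a list of dicts, best first, with "p" (0 to 1); they miss things now and then, are a little off and sometimes report something else, mostly with a low value. They report only what shows in the picture. A call takes as long as a camera call. They do not tell look-alikes from the thing itself.
- find_in(picture, target): "position" ([x, y, z] in m, in the coordinates of the camera as it stood for that picture, good to about 4 mm: the middle of the surface that is visible of it).
The state is a dict: "t": time; "qpos": joint angles; "dq": joint speeds; "tau": joint torques, N m; "tcp_pos": TCP position; "tool_rot": TCP orientation; "ft_force": force on the tool from outside, world axes, zero at the start; "ft_torque": the same for the moment, N m; "grip_width": finger opening in m; "grip_force": force on a finger pad.
Only numpy, scipy, OpenCV 4.12 (cv2) and the standard library are available. Lean on these libraries where they do the work, as an engineer would, in place of code of your own. Each camera call takes 0.05 s, during which the arm holds its last target. There are 200 camera calls.

TASK

First lift the scale's hinged clear cover all the way back until it rests on its stop. Then lift the orange pail by its handle off its stand and, keeping it upright, set it in the middle of the scale's sprung pan: the pan sinks under the pail's unknown weight, so lower the pail slowly until the pan carries all of that weight, and only then let go, so that the pan neither drops nor springs up. Leave the cover open and the loose parts lying about undisturbed.

Things in the scene. Friction and masses are not known exactly. Their poses are not given: they have to be found in the camera images.
- case: The scale: a white open-topped fixed box, 150 mm (its x) by 170 mm (its y) by 95 mm high, walls 5 mm; origin at the centre of its underside. Its front (-x) carries the grey display ledge (30 mm high, sticking out 35 mm). The cover is hinged along the top of its back (+x) wall. The pan stands in its middle. It may stand left or right, turned a little about z.
- lid (a joint): Angle of the clear, blue-framed cover: 0 closed (flat on the box), 1.75 rad fully open on its stop, leaning 10 degrees back past upright. It falls shut by its own weight when let go before upright, and falls open past upright. It weighs 180 g.
- lid_handle (a point): Middle of the cover's blue handle bar: a round bar 10 mm thick, 84 mm long along the case's y, parallel to the cover's front edge and 40 mm out from it, carried by an arm at each end (fingers fit between bar and cover). Closed, it is 98 mm above the table, 190 mm in front of the hinge. Its axes turn with the cover.
- lid_hinge (a point): Middle of the cover's hinge axis, which runs along the case's y, 95 mm above the table and 75 mm behind the case's centre.
- pan (a joint): How far the pan has sunk, in m: 0 unloaded, 0.05 at its bottom stop. Spring rate 200 N/m: under the pail it sinks about 10 to 42 mm, depending on the pail's weight.
- pan_top (a point): Centre of the top of the round steel pan (110 mm across); unloaded 72 mm above the table, 23 mm below the box's rim.
- stand: Fixed grey stand for the pail: foot 110 mm across, round top 100 mm across with its floor 60 mm above the table and a raised rim 6 mm high round it (88 mm inside). Origin at the centre of its underside. Left or right.
- pail: Orange open pail, 76 mm across at the foot and 88 mm at the rim, 80 mm high, with black parts fixed in it and a rigid black arched handle; 0.25 to 0.9 kg altogether. Origin at the centre of its underside. Starts on the stand.
- pail_grip (a point): Middle of the top bar of the pail's handle: a round bar 10 mm thick, straight for 68 mm along the pail's y, 145 mm above the pail's underside. Pinch it from above across the pail's x.
- sleeve: Bystander, leave alone: black plastic sleeve standing on end, 50 mm across, 34 mm high.
- bracket: Bystander, leave alone: black open square bracket, 42 x 42 x 30 mm.
- disc: Bystander, leave alone: flat flesh-pink disc, 68 mm across, 12 mm high.
- tape: Bystander, leave alone: white tape roll lying flat, 90 mm across, 25 mm high.
- driver: Bystander, leave alone: blue-handled screwdriver lying down, 170 mm long.
- flange: Bystander, leave alone: flat black ring flange, 84 mm across, 12 mm high.
- oil: Bystander, leave alone: small white bottle standing, 44 mm across, 100 mm high.
Things that resemble listed ones, but are neither listed nor needed, are in the scene too. Leave any red look-alike of the pail alone.

How it is judged:
By the outcome, as a careful person would: the job done as asked, in the order asked, and still so for the second after the job is handed in, with the robot touching nothing.
It also fails if it takes over 67 s, if anything falls off the work surface, if the arm or the gripper's body presses on something with over 40 N, if the wrist force passes 120 N, or if a joint passes its speed limit or range.

## Working session

There is one attempt and no reset: what is moved stays moved. The work goes in short steps, Python scripts to look and compute and a tool call to move; the robot and the scene stay as the last step left them, time stands still between calls to the robot, and variables do not carry over. Pictures are saved under pics/ and viewed, at most 10 in all, crops included, and the job is handed in when it is done.

Besides the shell and the picture viewer there is one more tool, called after "Call:" as name([rows], argument=value, ...), one row to a line, values as JSON. step_arm: Moves the arm, as the interface text tells. Its arguments: {"type":"object","properties":{"jaw":{"type":"array"},"linear":{"type":"array"},"turn":{"type":"array"}},"required":["jaw","linear","turn"]}

```bash
mkdir -p pics
cat > h.py <<'E'
import numpy as np, cv2
from bench import *
def save(s,n): cv2.imwrite(f'pics/{n}.png',s['color'][:,:,::-1])
def f(s): return 200/np.tan(np.radians(s['vertical_fov'])/2)
def world(s,p): return np.array(s['R']).T@(np.array(p)-np.array(s['t']))
def pix(s,X):
    c=np.array(s['R'])@np.array(X)+np.array(s['t']); u=c[:2]/c[2]; u=u*(1+s['k1']*(u@u))
    return np.array([s['cx'],s['cy']])+f(s)*u
def ray(s,uv,z):
    d=(np.array(uv,float)-[s['cx'],s['cy']])/f(s); u=d.copy()
    for _ in range(30): u=d/(1+s['k1']*(u@u))
    R=np.array(s['R']); o=-R.T@np.array(s['t']); v=R.T@np.array([*u,1]); return o+v*(z-o[2])/v[2]
E
python3 - <<'E'
from h import *
np.set_printoptions(precision=4,suppress=True)
print(get_state())
for n in ['scene','top']:
    s=snapshot(n); save(s,n+'0')
    print(n,s['vertical_fov'],s['k1'],-np.array(s['R']).T@np.array(s['t']))
    for k in ['case','lid','lid_handle','pan_top','stand','pail','pail_grip']:
        for d in find_in(s,k)[:3]:
            w=world(s,d['position']); print(k,round(d['p'],2),w,pix(s,w))
E
```

```text
{'t': 0.0, 'qpos': array([1.0793, 0.1047, 0.0965, 1.5639, 0.    , 1.3531]), 'dq': array([ 0.002 ,  0.0002, -0.0001, -0.0014,  0.0005, -0.0013]), 'tau': array([  0.0003, -55.6931,  50.3648,   0.0169,  -0.0004,   0.    ]), 'tcp_pos': array([0.1621, 0.5774, 0.2495]), 'tool_rot': array([-3.1403, -0.0003,  2.8678]), 'ft_force': array([ 0.5382,  0.3162, -0.6774]), 'ft_torque': array([-0.0567, -0.0217, -0.0666]), 'grip_force': 0.0, 'grip_width': 0.08526811821457429}
scene 42.053710261530554 -0.1611899981480116 [1.6492 0.5327 1.2796]
case 0.92 [ 0.5785 -0.1986  0.0922] [243.7041 217.7183]
lid 0.72 [ 0.5494 -0.2079  0.0937] [245.5974 211.3408]
lid_handle 0.93 [ 0.5448 -0.2132  0.1005] [244.7857 208.6029]
lid_handle 0.34 [0.5449 0.2003 0.119 ] [359.1264 241.6319]
stand 0.85 [0.558  0.2119 0.0056] [358.5754 269.7232]
pail 0.83 [0.5434 0.202  0.12  ] [359.8304 241.2822]
pail 0.8 [0.3136 0.474  0.0607] [457.1673 233.6022]
pail_grip 0.85 [0.5444 0.2012 0.1288] [359.6792 239.4337]
top 47.87573008280797 0.0336023117079384 [0.2877 0.0252 1.4117]
case 0.65 [ 0.5283 -0.2129  0.098 ] [399.0724 192.1921]
case 0.64 [ 0.6308 -0.4066  0.0095] [454.0085 164.9155]
case 0.42 [ 0.5432 -0.2137  0.0982] [399.144 187.218]
lid 0.62 [ 0.5438 -0.2123  0.0973] [398.6108 187.0951]
lid_handle 0.93 [ 0.5402 -0.2151  0.0999] [399.7848 188.104 ]
lid_handle 0.38 [0.5339 0.2031 0.1225] [257.4855 190.2571]
stand 0.57 [0.5323 0.2017 0.1213] [258.0088 190.8496]
stand 0.54 [0.5038 0.1756 0.009 ] [271.0305 206.2665]
pail 0.96 [0.5278 0.2005 0.1249] [258.2287 192.1543]
pail 0.84 [0.3047 0.472  0.0602] [168.2684 271.2851]
pail 0.72 [0.5026 0.1736 0.0085] [271.6759 206.6785]
pail_grip 0.87 [0.5351 0.2019 0.1219] [257.9352 189.8872]
pail_grip 0.66 [0.2983 0.4727 0.0602] [167.9089 273.5082]
```

Run:
```python
import cv2
a=cv2.imread('pics/top0.png'); b=cv2.imread('pics/scene0.png')
cv2.imwrite('pics/t1.png',cv2.resize(a[120:300,140:480],None,fx=2.35,fy=2.35,interpolation=cv2.INTER_CUBIC))
cv2.imwrite('pics/s1.png',cv2.resize(b[150:330,180:500],None,fx=2.5,fy=2.5,interpolation=cv2.INTER_CUBIC))
```

```text
(no output)
```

View pics/t1.png

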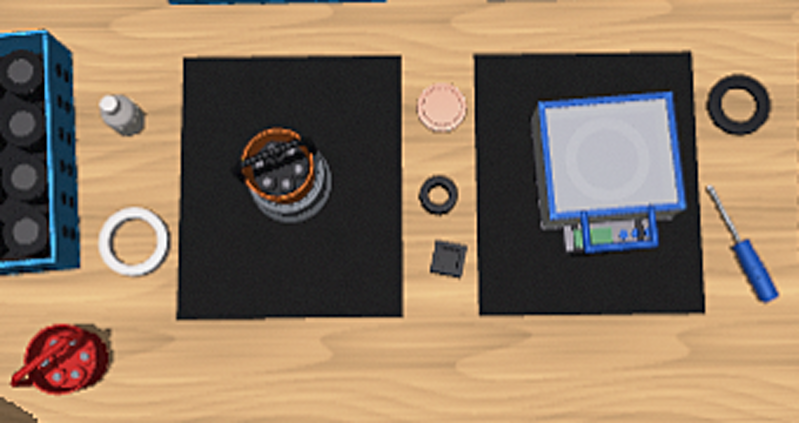

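View pics/s1.png

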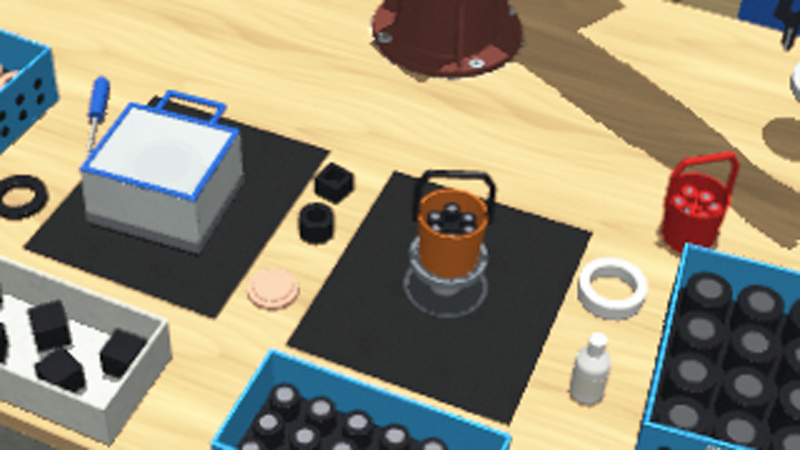

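The top view shows the case on the right (lid quad at about (540,100)–(687,210) in the crop, handle bar near (620,245)) and the pail on its stand on the left, with its handle from (238,172) to (312,143). The scene view shows the top bar of the pail's handle from (422,173) to (492,178). The red pail is a look-alike.

Run:
```python
from h import *
np.set_printoptions(precision=4,suppress=True)
S=snapshot('scene');T=snapshot('top')
for n,s in(('scene',S),('top',T)):
    im=cv2.cvtColor(s['color'],cv2.COLOR_RGB2HSV)
    m=cv2.inRange(im,(105,130,90),(125,255,255))
    P=np.array([ray(s,(u,v),.098)[:2] for v,u in zip(*np.nonzero(m))])
    P=P[(abs(P[:,0]-.56)<.15)&(abs(P[:,1]+.21)<.105)]
    # yaw from best y extent alignment
    best=None
    for a in np.radians(np.arange(-20,20.1,.5)):
        e=P@np.array([[np.cos(a),-np.sin(a)],[np.sin(a),np.cos(a)]])
        h=np.histogram(e[:,0],60)[0].astype(float); g=np.histogram(e[:,1],60)[0].astype(float)
        sc=(h**2).sum()+(g**2).sum()
        if best is None or sc>best[0]: best=(sc,a,e)
    sc,a,e=best
    lo,hi=np.percentile(e,[.5,99.5],axis=0)
    bar=e[e[:,0]<lo[0]+.012]
    print(n,len(P),'yaw',np.degrees(a),'ext',lo,hi,'bar y',bar[:,1].min(),bar[:,1].max())
    c,sn=np.cos(a),np.sin(a);Rm=np.array([[c,-sn],[sn,c]])
    print(' hinge/center', Rm@[hi[0]-.075,(lo[1]+hi[1])/2])
print('scene bar',[ray(S,p,.205) for p in((348.8,219.2),(376.8,221.2))])
print('top bar',[ray(T,p,.205) for p in((240,192.3),(272.8,179.6))])
# orange rim / dark handle zoom
A=T['color'][165:225,235:285,::-1];B=S['color'][205:275,335:385,::-1]
Z=lambda x:cv2.resize(x,(400,480),interpolation=cv2.INTER_CUBIC)
cv2.imwrite('pics/z.png',np.hstack([Z(A),cv2.resize(B,(343,480),interpolation=cv2.INTER_CUBIC)]))
```

```text
scene 403 yaw 4.5 ext [ 0.4103 -0.3424] [ 0.6044 -0.1725] bar y -0.30285929212855356 -0.21248100192976185
 hinge/center [ 0.5479 -0.2151]
top 766 yaw 4.5 ext [ 0.409  -0.3435] [ 0.6063 -0.1725] bar y -0.30163846714883197 -0.21043010864592698
 hinge/center [ 0.5499 -0.2155]
scene bar [array([0.5506, 0.1625, 0.205 ]), array([0.5228, 0.2428, 0.205 ])]
top bar [array([0.513 , 0.2392, 0.205 ]), array([0.5474, 0.1502, 0.205 ])]
```

View pics/z.png

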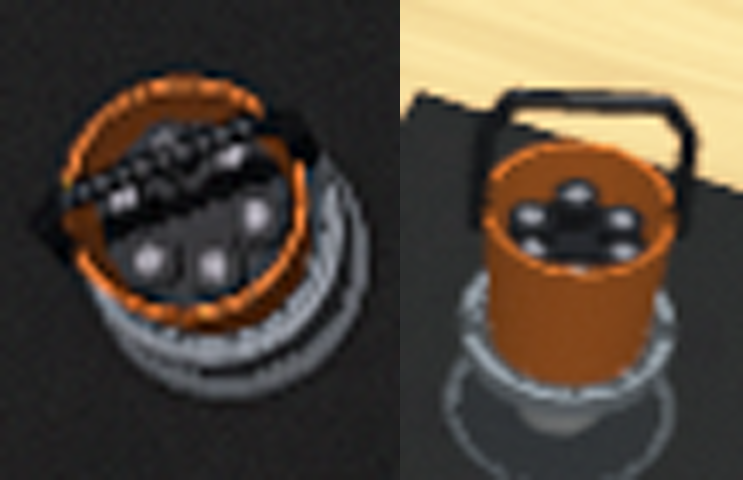

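Both views agree on the case: yaw 4.5°, hinge-to-bar extent 195 mm and width 170 mm, as specified.

```bash
cat >> h.py <<'E'
np.set_printoptions(precision=3,suppress=True)
A=np.radians(4.5); CX=np.array([np.cos(A),np.sin(A)]); HINGE=np.array([.6233,-.2094]); PAN=HINGE-.075*CX
def handle(th): # world position of the bar at lid angle th
    r,a0=np.hypot(.19,.003),np.arctan2(.003,.19)
    return np.array([*(HINGE-r*np.cos(th+a0)*CX),.095+r*np.sin(th+a0)])
def rows(pts,yaw,base=None):
    s=get_state(); y0=s['tool_rot'][2]; p0=s['tcp_pos'] if base is None else np.array(base)
    X=np.array([[np.cos(y0),np.sin(y0),0],[np.sin(y0),-np.cos(y0),0],[0,0,-1]])
    print('now',p0,'deg',np.degrees(y0),'turn',np.degrees(y0-yaw)/8)
    for p in pts: print(np.round(X@(np.array(p)-p0)/.05,2).tolist())
E
python3 - <<'E'
from h import *
print(handle(0),PAN)
rows([[.35,.42,.32],[.50,.1,.32],[*handle(0)[:2],.25]],np.radians(94.5))
s=snapshot('top');t=snapshot('scene')
for n,q,ps in(('top',s,((244.4,188.75),(266.9,181.25))),('scene',t,((350.3,219.6),(373.6,220.3)))): 
    a,b=[ray(q,p,.207) for p in ps]; print(n,a,b,(a+b)/2)
    hsv=cv2.cvtColor(q['color'],cv2.COLOR_RGB2HSV); m=cv2.inRange(hsv,(5,150,60),(16,255,255))
    ys,xs=np.nonzero(m); 
    P=np.array([ray(q,(u,v),.14)[:2] for u,v in zip(xs,ys)]); k=np.hypot(P[:,0]-.535,P[:,1]-.2)<.09; P=P[k]
    c,r=cv2.minEnclosingCircle(P.astype(np.float32)); print('orange at rim z',c,r,len(P))
E
```

```text
[ 0.434 -0.224  0.098] [ 0.549 -0.215]
now [0.162 0.578 0.25 ] deg 164.3123830518438 turn 8.726547881480474
[-4.47, -2.02, -1.39]
[-9.09, -7.37, -1.39]
[-9.57, -13.97, 0.01]
top [0.522 0.227 0.207] [0.542 0.166 0.207] [0.532 0.197 0.207]
orange at rim z (0.531044065952301, 0.1976274847984314) 0.04859631508588791 280
scene [0.552 0.168 0.207] [0.525 0.233 0.207] [0.539 0.201 0.207]
orange at rim z (0.5567975640296936, 0.20717790722846985) 0.06736613065004349 541
```

Call:
step_arm([
  [-0.6,-0.3,-0.7],
  [-1.4,-0.7,-1.4],
  [-2.3,-1.1,-1.4],
  [-3.1,-1.5,-1.4],
  [-4.0,-1.9,-1.4],
  [-4.6,-2.4,-1.4],
  [-5.2,-3.1,-1.4],
  [-5.7,-3.7,-1.4],
], jaw=[0.2,0.2,0.2,0.2,0.2,0.2,0.2,0.2], turn=[1,2,3,4,5,6,7,8])

```text
t: 1.8
tcp_pos: [0.3874, 0.3206, 0.3203]
tool_rot: [3.141, 0.0, 1.745]
ft_force: [-0.0, 0.5, 0.2]
grip_width: 0.0342
grip_force: 0.0
```

Run:
```python
from h import *
rows([[.50,.1,.32],[.5,-.05,.30],[*handle(0)[:2],.25]],np.radians(94.5))
```

```text
now [0.387 0.321 0.32 ] deg 99.95336428313993 turn 0.6816705353924919
[-4.74, 1.46, 0.01]
[-7.69, 0.94, 0.41]
[-10.9, -0.97, 1.41]
```

Call:
step_arm([
  [-0.9,0.3,0],
  [-1.8,0.6,0],
  [-2.7,0.9,0],
  [-3.6,1.1,0],
  [-4.5,1.3,0],
  [-5.4,1.3,0],
  [-6.3,1.2,0],
  [-7.2,1.0,0.2],
], jaw=[0.2,0.2,0.2,0.2,0.2,0.2,0.2,0.2], turn=[0.7,0.7,0.7,0.7,0.7,0.7,0.7,0.7])

```text
t: 2.6
tcp_pos: [0.5008, -0.0248, 0.3112]
tool_rot: [3.14, 0.001, 1.653]
ft_force: [1.1, -0.2, 0.1]
grip_width: 0.034
grip_force: 0.0
```

Run:
```python
from h import *
rows([[*handle(0)[:2],.20],[*handle(0)[:2],.16]],np.radians(94.5))
```

```text
now [ 0.501 -0.025  0.311] deg 94.71484782132814 turn 0.02685597766601734
[-3.87, -1.66, 2.22]
[-3.87, -1.66, 3.02]
```

Call:
step_arm([
  [-0.7,-0.3,0],
  [-1.4,-0.6,0.3],
  [-2.1,-0.9,0.7],
  [-2.8,-1.2,1.2],
  [-3.5,-1.5,1.7],
  [-3.87,-1.66,2.2],
  [-3.87,-1.66,2.6],
  [-3.87,-1.66,2.8],
], jaw=[0.2,0.2,0.2,0.2,0.2,0.2,0.2,0.2], turn=[0,0,0,0,0,0,0,0])

```text
t: 3.4
tcp_pos: [0.4325, -0.2224, 0.1684]
tool_rot: [-3.14, -0.002, 1.652]
ft_force: [-0.1, 0.1, 0.4]
grip_width: 0.0341
grip_force: 0.0
```

Run:
```python
from h import *
h=handle(0)
rows([[*h[:2],.098]],np.radians(94.5))
s=snapshot('top');t=snapshot('scene')
A=s['color'][140:240,350:450,::-1];B=t['color'][165:245,205:285,::-1]
Z=lambda x:cv2.resize(x,(400,400),interpolation=cv2.INTER_CUBIC)
cv2.imwrite('pics/z2.png',np.hstack([Z(A),Z(B)]))
```

```text
now [ 0.433 -0.222  0.168] deg 94.62906062511315 turn 0.016132578139144184
[-0.04, 0.02, 1.41]
```

View pics/z2.png

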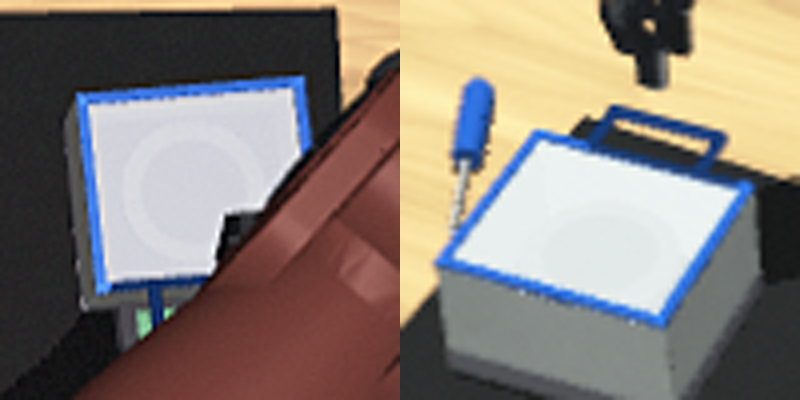

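The arm hides the top view. The scene half shows the fingers at about (650,75), above the middle of the bar at about (665,120). I'll descend and close.

Call:
step_arm([
  [-0.04,0.02,0.4],
  [-0.04,0.02,0.8],
  [-0.04,0.02,1.1],
  [-0.04,0.02,1.35],
  [-0.04,0.02,1.4],
  [-0.04,0.02,1.4],
  [-0.04,0.02,1.4],
  [-0.04,0.02,1.4],
], jaw=[0.2,0.2,0.2,0.2,0.2,0.6,1,1], turn=[0,0,0,0,0,0,0,0])

```text
t: 4.3
tcp_pos: [0.4318, -0.2245, 0.1007]
tool_rot: [-3.135, 0.0, 1.652]
ft_force: [-19.9, -0.7, 7.1]
grip_width: 0.0081
grip_force: 58.6
```

Run:
```python
from h import *
s=get_state();print(s['grip_width'],s['grip_force'],s['ft_force'],s['tcp_pos'],handle(0))
off=s['tcp_pos']-handle(0)
rows([handle(t)+off for t in np.arange(1,19)*.1],s['tool_rot'][2])
```

```text
0.008134237873702332 58.595507740974426 [-19.854  -0.711   7.111] [ 0.432 -0.225  0.101] [ 0.434 -0.224  0.098]
now [ 0.432 -0.225  0.101] deg 94.64177586729369 turn 0.0
[-0.0, 0.02, -0.38]
[-0.0, 0.09, -0.75]
[-0.0, 0.19, -1.12]
[-0.0, 0.32, -1.48]
[-0.0, 0.49, -1.81]
[-0.0, 0.7, -2.14]
[-0.0, 0.93, -2.43]
[-0.0, 1.2, -2.71]
[-0.0, 1.48, -2.95]
[-0.0, 1.8, -3.17]
[-0.01, 2.13, -3.35]
[-0.01, 2.48, -3.5]
[-0.01, 2.84, -3.62]
[-0.01, 3.21, -3.69]
[-0.01, 3.59, -3.73]
[-0.01, 3.97, -3.74]
[-0.01, 4.35, -3.7]
[-0.01, 4.72, -3.63]
```

Call:
step_arm([
  [0,-0.04,0],
  [0,-0.02,-0.38],
  [0,0.05,-0.75],
  [0,0.15,-1.12],
  [0,0.28,-1.48],
  [0,0.45,-1.81],
  [0,0.66,-2.14],
  [0,0.66,-2.14],
], jaw=[1,1,1,1,1,1,1,1], turn=[0,0,0,0,0,0,0,0])

```text
t: 5.1
tcp_pos: [0.467, -0.2221, 0.2109]
tool_rot: [-3.14, 0.002, 1.653]
ft_force: [-16.0, 0.5, 10.1]
grip_width: 0.0076
grip_force: 59.9
```

Run:
```python
from h import *
s=get_state();print(s['grip_width'],s['grip_force'],s['ft_force'],s['tcp_pos'],handle(.6))
t=snapshot('scene')
cv2.imwrite('pics/z3.png',cv2.resize(t['color'][125:245,205:325,::-1],(500,500),interpolation=cv2.INTER_CUBIC))
```

```text
0.007626485235630783 59.88622784614563 [-16.016   0.52   10.128] [ 0.467 -0.222  0.211] [ 0.469 -0.222  0.205]
```

View pics/z3.png

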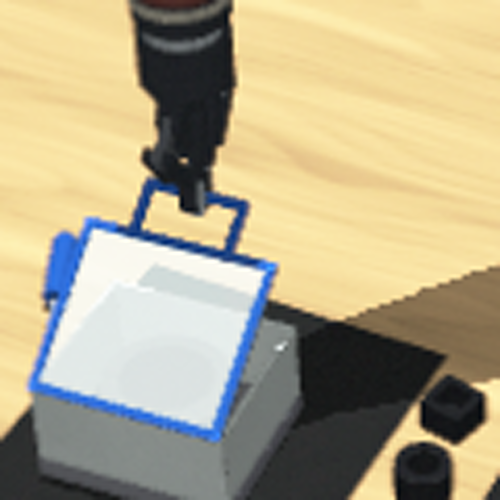

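The cover is rising and the fingers hold the bar at (190,195). The residual force is radial, about 2 mm, so I'll trim that and go on.

Call:
step_arm([
  [0,0.19,-0.29],
  [0,0.46,-0.57],
  [0,0.74,-0.81],
  [0,1.06,-1.03],
  [0,1.39,-1.21],
  [0,1.74,-1.36],
  [0,2.1,-1.48],
  [0,2.1,-1.48],
], jaw=[1,1,1,1,1,1,1,1], turn=[0,0,0,0,0,0,0,0])

```text
t: 5.95
tcp_pos: [0.5741, -0.2142, 0.2841]
tool_rot: [3.138, 0.004, 1.653]
ft_force: [-0.9, -4.9, 6.5]
grip_width: 0.0076
grip_force: 62.5
```

Run:
```python
from h import *
s=get_state();print(s['grip_width'],s['grip_force'],s['ft_force'],s['tcp_pos'],handle(1.3))
rows([handle(x)-[.003,0,-.003] for x in (1.4,1.5,1.6,1.65,1.7,1.75)],s['tool_rot'][2])
```

```text
0.007607048046538985 62.49894618988037 [-0.89  -4.865  6.469] [ 0.574 -0.214  0.284] [ 0.576 -0.213  0.279]
now [ 0.574 -0.214  0.284] deg 94.70528016202432 turn 0.0
[0.02, 0.34, -0.03]
[0.02, 0.72, -0.07]
[0.02, 1.1, -0.07]
[0.02, 1.29, -0.06]
[0.02, 1.48, -0.04]
[0.02, 1.66, -0.01]
```

Call:
step_arm([
  [0,0.3,-0.07],
  [0,0.6,-0.1],
  [0,0.9,-0.11],
  [0,1.1,-0.11],
  [0,1.3,-0.1],
  [0,1.4,-0.09],
  [0,1.5,-0.08],
  [0,1.5,-0.08],
], jaw=[1,1,1,1,1,1,1,1], turn=[0,0,0,0,0,0,0,0])

```text
t: 6.75
tcp_pos: [0.6478, -0.2086, 0.2881]
tool_rot: [3.138, 0.005, 1.652]
ft_force: [0.7, -5.9, 7.2]
grip_width: 0.0075
grip_force: 62.6
```

Almost at the stop and no contact yet. I'll creep on until the stop is felt.

Call:
step_arm([
  [0,0.05,0.01],
  [0,0.1,0.02],
  [0,0.15,0.03],
  [0,0.18,0.03],
  [0,0.18,0.03],
  [0,0.18,0.03],
], jaw=[1,1,1,1,1,1], turn=[0,0,0,0,0,0])

```text
t: 7.35
tcp_pos: [0.6565, -0.2077, 0.2861]
tool_rot: [3.139, 0.004, 1.652]
ft_force: [1.2, -5.9, 4.2]
grip_width: 0.0076
grip_force: 63.2
```

Call:
step_arm([
  [0,0.04,0.01],
  [0,0.08,0.02],
  [0,0.08,0.02],
  [0,0.08,0.02],
], jaw=[1,1,1,1], turn=[0,0,0,0])

```text
t: 7.75
tcp_pos: [0.658, -0.2076, 0.2857]
tool_rot: [-3.14, 0.004, 1.651]
ft_force: [-14.5, -6.0, 11.2]
grip_width: 0.0077
grip_force: 64.0
```

The stop is reached. I'll relax the push, open and retreat upward.

Call:
step_arm([
  [0,-0.05,0],
  [0,-0.05,0],
  [0,-0.05,0],
  [0,-0.05,0],
  [0,-0.05,-0.3],
  [0,-0.05,-0.7],
  [0,-0.05,-1.1],
  [0,-0.05,-1.3],
], jaw=[1,0.6,0.2,0.2,0.2,0.2,0.2,0.2], turn=[0,0,0,0,0,0,0,0])

```text
t: 8.55
tcp_pos: [0.6576, -0.2058, 0.3496]
tool_rot: [3.14, 0.001, 1.653]
ft_force: [0.8, 1.2, 0.1]
grip_width: 0.034
grip_force: 0.0
```

Run:
```python
from h import *
rows([[.56,-.03,.34],[.534,.198,.34]],np.radians(108.5))
t=snapshot('scene')
cv2.imwrite('pics/z4.png',cv2.resize(t['color'][125:245,205:325,::-1],(500,500),interpolation=cv2.INTER_CUBIC))
```

```text
now [ 0.658 -0.206  0.35 ] deg 94.73550961334416 turn -1.7205612983319811
[3.66, -1.66, 0.19]
[8.25, -1.8, 0.19]
```

View pics/z4.png

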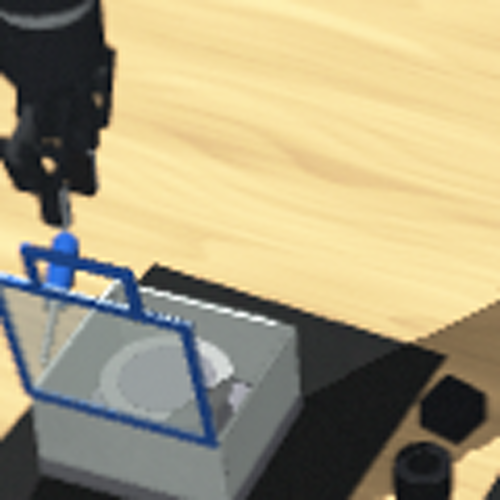

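The cover is fully open, with its frame leaning back from (0,280) to (210,440), the pan exposed at (170,370) and the gripper clear. Next is the pail, best estimate (0.535, 0.1995).

Call:
step_arm([
  [0.5,-0.2,0],
  [1.3,-0.6,0],
  [2.2,-1.0,0],
  [3.1,-1.4,0],
  [4.0,-1.7,0],
  [5.0,-1.8,0],
  [6.0,-1.8,0],
  [7.0,-1.8,0.1],
], jaw=[0.2,0.0,-0.2,-0.3,-0.3,-0.3,-0.3,-0.3], turn=[0,-0.3,-0.6,-0.9,-1.2,-1.5,-1.72,-1.72])

```text
t: 9.4
tcp_pos: [0.5383, 0.137, 0.3431]
tool_rot: [3.14, 0.0, 1.894]
ft_force: [0.6, -0.4, 0.6]
grip_width: 0.0556
grip_force: 0.0
```

Run:
```python
from h import *
rows([[.535,.1995,.26],[.535,.1995,.207]],np.radians(108.5))
```

```text
now [0.538 0.137 0.343] deg 108.5309520366447 turn 0.0038690045805883054
[1.21, 0.34, 1.66]
[1.21, 0.34, 2.72]
```

Call:
step_arm([
  [0.6,0.17,0],
  [1.21,0.34,0.2],
  [1.21,0.34,0.6],
  [1.21,0.34,1.0],
  [1.21,0.34,1.4],
  [1.21,0.34,1.6],
  [1.21,0.34,1.6],
], jaw=[-0.3,-0.3,-0.3,-0.3,-0.3,-0.3,-0.3], turn=[0,0,0,0,0,0,0])

```text
t: 10.1
tcp_pos: [0.535, 0.1978, 0.2611]
tool_rot: [-3.139, -0.001, 1.893]
ft_force: [-0.1, -1.0, 0.6]
grip_width: 0.0554
grip_force: 0.0
```

Run:
```python
from h import *
s=get_state();print(s['tcp_pos'])
t=snapshot('scene')
cv2.imwrite('pics/z5.png',cv2.resize(t['color'][180:270,320:410,::-1],(540,540),interpolation=cv2.INTER_CUBIC))
for z in (.205,.241): print([ (pix(t,[.535,.1995,z])-[320,180])*6])
```

```text
[0.535 0.198 0.261]
[array([252.069, 237.355])]
[array([257.324, 184.535])]
```

View pics/z5.png

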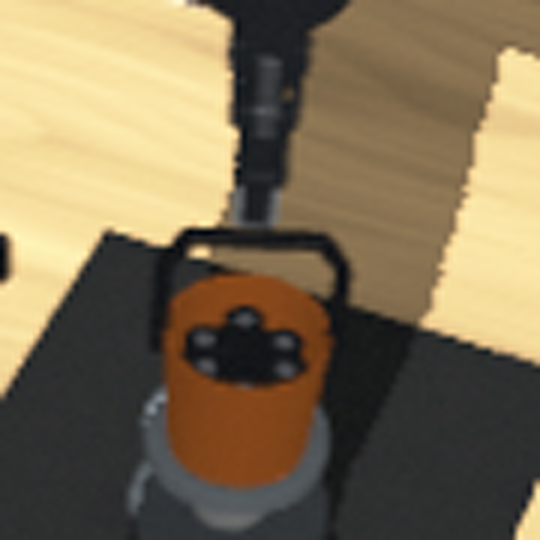

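The top bar spans (185,234) to (330,240), so its middle is at about (257,237). Prediction was (252,237), which agrees within 1 px, and the fingers are right above it.

Call:
step_arm([
  [0,0,0.4],
  [0,0,0.8],
  [0,0,1.08],
  [0,0,1.08],
  [0,0,1.08],
  [0,0,1.08],
  [0,0,1.08],
  [0,0,1.08],
], jaw=[-0.3,-0.3,-0.3,-0.3,0.2,0.6,1,1], turn=[0,0,0,0,0,0,0,0])

```text
t: 10.95
tcp_pos: [0.5361, 0.1979, 0.21]
tool_rot: [3.14, -0.0, 1.893]
ft_force: [-2.5, 0.5, 5.4]
grip_width: 0.0076
grip_force: 58.4
```

Call:
step_arm([
  [0,0,0],
  [0,0,0],
  [0,0,0],
], jaw=[1,1,1], turn=[0,0,0])

```text
t: 11.25
tcp_pos: [0.5361, 0.198, 0.21]
tool_rot: [3.14, -0.0, 1.893]
ft_force: [-2.8, 0.2, 6.3]
grip_width: 0.0076
grip_force: 58.4
```

Call:
step_arm([
  [0,0,-0.05],
  [0,0,-0.1],
  [0,0,-0.2],
  [0,0,-0.35],
  [0,0,-0.5],
  [0,0,-0.6],
  [0,0,-0.6],
  [0,0,-0.6],
], jaw=[1,1,1,1,1,1,1,1], turn=[0,0,0,0,0,0,0,0])

```text
t: 12.05
tcp_pos: [0.5359, 0.1978, 0.239]
tool_rot: [3.141, -0.0, 1.893]
ft_force: [-1.0, -0.5, -5.8]
grip_width: 0.0078
grip_force: 58.3
```

Call:
step_arm([
  [0,0,-0.2],
  [0,0,-0.4],
  [0,0,-0.7],
  [0,0,-1.0],
  [0,0,-1.3],
  [0,0,-1.4],
  [0,0,-1.4],
  [0,0,-1.4],
], jaw=[1,1,1,1,1,1,1,1], turn=[0,0,0,0,0,0,0,0])

```text
t: 12.85
tcp_pos: [0.5358, 0.1978, 0.3084]
tool_rot: [-3.141, -0.0, 1.893]
ft_force: [0.2, -0.1, -6.2]
grip_width: 0.0079
grip_force: 58.5
```

Run:
```python
from h import *
s=get_state();print(s['ft_force'],s['ft_torque'],s['tcp_pos'],PAN)
S=snapshot('scene');T=snapshot('top')
# pan circle check
for n,q in(('scene',S),('top',T)):
    for k in('pan_top','pail','pail_grip'):
        for d in find_in(q,k)[:1]: print(n,k,round(d['p'],2),world(q,d['position']))
cv2.imwrite('pics/z6.png',np.hstack([cv2.resize(q[:,:,::-1],(390,390),interpolation=cv2.INTER_CUBIC) for q in (S['color'][165:245,205:285],S['color'][160:260,310:410])]))
print((pix(S,[*PAN,.072])-[205,165])*4.875)
c=[(pix(S,[PAN[0]+.055*np.cos(a),PAN[1]+.055*np.sin(a),.072])-[205,165])*4.875 for a in np.arange(0,6.28,.05)];c=np.array(c);print(c.min(0),c.max(0))
rows([[*(PAN-[.002,0]),.285]],s['tool_rot'][2])
```

```text
[ 0.171 -0.068 -6.178] [-0.086  0.004  0.067] [0.536 0.198 0.308] [ 0.549 -0.215]
scene pan_top 0.55 [ 0.522 -0.179  0.073]
scene pail 0.89 [0.551 0.205 0.219]
scene pail_grip 0.85 [0.546 0.204 0.226]
top pan_top 0.96 [ 0.55  -0.213  0.074]
top pail 0.85 [0.302 0.479 0.065]
top pail_grip 0.79 [0.298 0.477 0.065]
[191.87  245.005]
[113.646 193.321] [269.988 299.11 ]
now [0.536 0.198 0.309] deg 108.47428912766492 turn -0.000155314625623793
[-7.9, -2.41, 0.47]
```

View pics/z6.png

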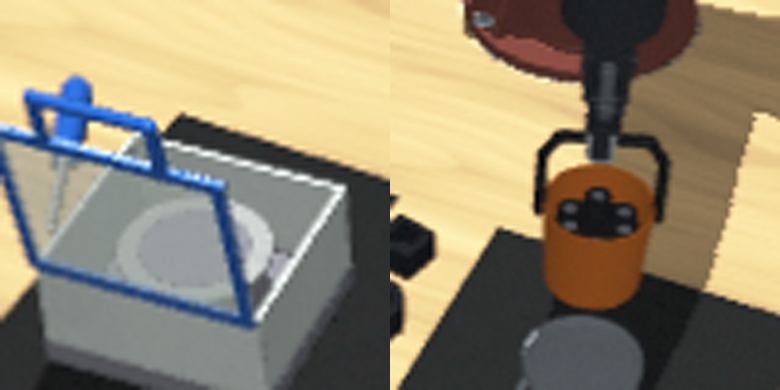

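The pan matches the prediction (its ellipse spans about x 116–275, y 195–300). The pail hangs upright in the grip, with its bar's middle about 3 mm to +y of the fingers. It weighs about 6.2 N, so I expect about 31 mm of sink.

Call:
step_arm([
  [-0.1,-0.03,0],
  [-0.3,-0.09,0],
  [-0.6,-0.18,0],
  [-1.0,-0.3,0],
  [-1.5,-0.45,0],
  [-2.0,-0.6,0],
  [-2.5,-0.75,0],
  [-3.0,-0.9,0],
], jaw=[1,1,1,1,1,1,1,1], turn=[0,0,0,0,0,0,0,0])

```text
t: 14.05
tcp_pos: [0.5405, 0.0389, 0.309]
tool_rot: [3.141, 0.0, 1.892]
ft_force: [-0.6, -0.3, -5.7]
grip_width: 0.0078
grip_force: 58.4
```

Call:
step_arm([
  [-0.5,-0.15,0],
  [-1.0,-0.3,0],
  [-1.5,-0.45,0],
  [-2.0,-0.6,0],
  [-2.5,-0.75,0],
  [-2.9,-0.87,0],
  [-3.3,-1.0,0],
  [-3.6,-1.1,0],
], jaw=[1,1,1,1,1,1,1,1], turn=[0,0,0,0,0,0,0,0])

```text
t: 14.85
tcp_pos: [0.5449, -0.1494, 0.3088]
tool_rot: [-3.141, 0.0, 1.892]
ft_force: [-0.6, -0.2, -5.6]
grip_width: 0.0077
grip_force: 58.4
```

Run:
```python
from h import *
rows([[.548,-.217,.308]],get_state()['tool_rot'][2])
```

```text
now [ 0.545 -0.149  0.309] deg 108.37826744663067 turn 0.0
[-1.3, -0.37, 0.02]
```

Call:
step_arm([
  [-0.3,-0.09,0],
  [-0.6,-0.18,0],
  [-0.9,-0.26,0],
  [-1.1,-0.32,0],
  [-1.2,-0.35,0],
  [-1.27,-0.37,0],
  [-1.27,-0.37,0],
  [-1.27,-0.37,0],
], jaw=[1,1,1,1,1,1,1,1], turn=[0,0,0,0,0,0,0,0])

```text
t: 15.65
tcp_pos: [0.5482, -0.2125, 0.3089]
tool_rot: [3.141, -0.0, 1.894]
ft_force: [-0.4, -0.6, -5.6]
grip_width: 0.0074
grip_force: 58.4
```

Run:
```python
from h import *
rows([[.548,-.217,.236]],get_state()['tool_rot'][2])
T=snapshot('top');S=snapshot('scene')
cv2.imwrite('pics/z7.png',np.hstack([cv2.resize(q[:,:,::-1],(390,390),interpolation=cv2.INTER_CUBIC) for q in (S['color'][145:245,205:305],T['color'][130:230,350:450])]))
for n,q in(('scene',S),('top',T)):
    for k in('pail','pail_grip'):
        for d in find_in(q,k)[:1]: print(n,k,round(d['p'],2),world(q,d['position']))
```

```text
now [ 0.548 -0.213  0.309] deg 108.50127171945452 turn 0.0
[-0.08, -0.03, 1.46]
scene pail 0.8 [ 0.548 -0.201  0.22 ]
scene pail_grip 0.98 [0.315 0.476 0.061]
top pail 0.64 [0.305 0.475 0.062]
top pail_grip 0.73 [0.302 0.475 0.061]
```

View pics/z7.png

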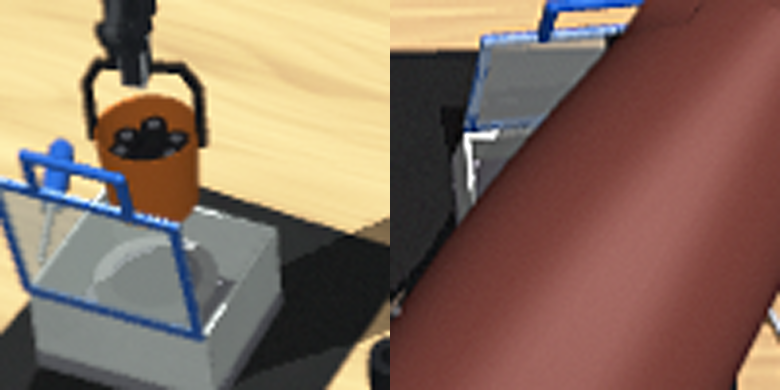

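The pail hangs upright over the pan with the cover still open. The bar's middle, about (145,68), is roughly 4 mm to +y of the fingers at (135,75). I'll shift 5 mm towards -y and lower to just above the pan.

Call:
step_arm([
  [-0.05,-0.02,0.1],
  [-0.1,-0.03,0.3],
  [-0.1,-0.03,0.5],
  [-0.1,-0.03,0.8],
  [-0.1,-0.03,1.1],
  [-0.1,-0.03,1.3],
  [-0.1,-0.03,1.45],
  [-0.1,-0.03,1.5],
], jaw=[1,1,1,1,1,1,1,1], turn=[0,0,0,0,0,0,0,0])

```text
t: 16.75
tcp_pos: [0.548, -0.218, 0.2327]
tool_rot: [-3.141, -0.001, 1.893]
ft_force: [0.1, -0.1, -5.1]
grip_width: 0.0074
grip_force: 58.3
```

Call:
step_arm([
  [0,0,0.0],
  [0,0,0.04],
  [0,0,0.08],
  [0,0,0.12],
  [0,0,0.16],
  [0,0,0.2],
  [0,0,0.24],
  [0,0,0.28],
], jaw=[1,1,1,1,1,1,1,1], turn=[0,0,0,0,0,0,0,0])

```text
t: 17.55
tcp_pos: [0.5483, -0.2182, 0.2198]
tool_rot: [3.141, 0.0, 1.893]
ft_force: [0.6, 0.1, -4.9]
grip_width: 0.0078
grip_force: 58.4
```

Call:
step_arm([
  [0,0,0.03],
  [0,0,0.06],
  [0,0,0.09],
  [0,0,0.12],
  [0,0,0.15],
  [0,0,0.18],
  [0,0,0.2],
  [0,0,0.2],
], jaw=[1,1,1,1,1,1,1,1], turn=[0,0,0,0,0,0,0,0])

```text
t: 18.35
tcp_pos: [0.5483, -0.2182, 0.2097]
tool_rot: [3.142, -0.0, 1.893]
ft_force: [-0.5, -0.5, -2.7]
grip_width: 0.0074
grip_force: 58.6
```

Contact made; the load drops by about 0.2 N/mm as expected. Lowering on.

Call:
step_arm([
  [0,0,0.03],
  [0,0,0.06],
  [0,0,0.09],
  [0,0,0.12],
  [0,0,0.15],
  [0,0,0.18],
  [0,0,0.2],
  [0,0,0.2],
], jaw=[1,1,1,1,1,1,1,1], turn=[0,0,0,0,0,0,0,0])

```text
t: 19.15
tcp_pos: [0.5483, -0.2182, 0.1997]
tool_rot: [3.141, -0.0, 1.893]
ft_force: [-0.5, -0.6, -1.6]
grip_width: 0.0079
grip_force: 58.9
```

Run:
```python
from h import *
for i in range(5):
    s=get_state();print(s['ft_force'],s['ft_torque'],s['tcp_pos'][2]); snapshot('scene')
```

```text
[-0.5   -0.63  -1.625] [-0.131  0.124 -0.041] 0.1997476610831482
[-0.373  0.586 -0.912] [-0.069  0.196  0.006] 0.1998736751561593
[-0.956 -1.098 -1.43 ] [-0.107  0.136 -0.014] 0.19994829395030128
[-0.474 -0.416 -2.004] [-0.107  0.201 -0.037] 0.1999706195291002
[-0.65  -0.031 -0.152] [-0.116  0.165  0.036] 0.19995481158165232
```

Call:
step_arm([
  [0,0,0.03],
  [0,0,0.06],
  [0,0,0.09],
  [0,0,0.1],
  [0,0,0.1],
], jaw=[1,1,1,1,1], turn=[0,0,0,0,0])

```text
t: 19.9
tcp_pos: [0.5483, -0.2182, 0.1948]
tool_rot: [3.142, -0.0, 1.893]
ft_force: [-0.9, -0.2, 0.2]
grip_width: 0.0078
grip_force: 59.0
```

```bash
cat > avg.py <<'E'
from h import *
F=[]
for i in range(24):
    s=get_state();F.append(s['ft_force']); snapshot('scene')
F=np.array(F);print(F.mean(0),F.std(0)/24**.5,s['tcp_pos'],s['t'])
E
python3 avg.py
```

```text
[-1.148 -0.567 -0.017] [0.111 0.08  0.1  ] [ 0.548 -0.218  0.195] 21.05
```

The pan carries essentially all the weight: -0.02 ± 0.1 N at the wrist, against about +0.3 N when empty. I'll lower 1 mm more, then open.

Call:
step_arm([
  [0,0,0.02],
  [0,0,0.02],
  [0,0,0.02],
  [0,0,0.02],
  [0,0,0.02],
  [0,0,0.02],
  [0,0,0.02],
  [0,0,0.02],
], jaw=[1,1,1,0.6,0.2,-0.2,-0.2,-0.2], turn=[0,0,0,0,0,0,0,0])

```text
t: 21.9
tcp_pos: [0.5484, -0.2182, 0.1938]
tool_rot: [3.141, -0.0, 1.893]
ft_force: [0.2, -0.1, -0.1]
grip_width: 0.0513
grip_force: 0.0
```

Call:
step_arm([
  [0,0,-0.1],
  [0,0,-0.3],
  [0,0,-0.6],
  [0,0,-1.0],
  [0,0,-1.5],
  [0,0,-2.0],
  [0,0,-2.5],
  [0,0,-2.5],
], jaw=[-0.2,-0.2,-0.2,-0.2,-0.2,-0.2,-0.2,-0.2], turn=[0,0,0,0,0,0,0,0])

```text
t: 22.7
tcp_pos: [0.5493, -0.2189, 0.3243]
tool_rot: [3.137, 0.005, 1.893]
ft_force: [-0.4, -1.3, 0.6]
grip_width: 0.0511
grip_force: 0.0
```

Call:
step_arm([
  [0.5,0.1,0],
  [1.2,0.3,0],
  [2,0.5,0],
  [2.8,0.7,0],
  [3.6,0.9,0],
  [4.2,1.1,0],
  [4.5,1.2,0],
  [4.5,1.2,0],
], jaw=[-0.2,-0.2,-0.2,-0.2,-0.2,-0.2,-0.2,-0.2], turn=[0,0,0,0,0,0,0,0])

```text
t: 23.5
tcp_pos: [0.5339, 0.0157, 0.3194]
tool_rot: [3.141, 0.0, 1.896]
ft_force: [-0.8, -0.0, 0.2]
grip_width: 0.0513
grip_force: 0.0
```

```bash
python3 avg.py
python3 - <<'E'
from h import *
T=snapshot('top');S=snapshot('scene')
cv2.imwrite('pics/z8.png',np.hstack([cv2.resize(q[:,:,::-1],(390,390),interpolation=cv2.INTER_CUBIC) for q in (S['color'][145:245,205:305],T['color'][130:230,350:450])]))
E
```

```text
[ 0.155  0.05  -0.147] [0.15  0.096 0.082] [0.534 0.014 0.319] 24.65
```

View pics/z8.png

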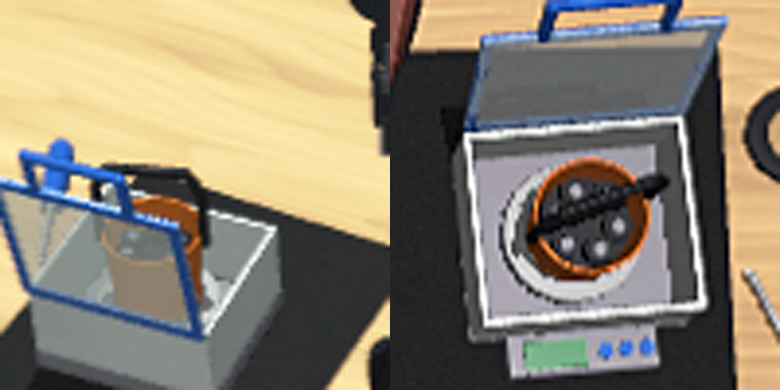

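The pail stands upright and centred: its rim at (592,217), corrected by the 21 px of parallax, puts its foot on the pan's centre at about (570,233). The cover is open, the arm is clear and nothing else moved. Signing off.

```bash
python3 -c "
from bench import *
print(sign_off())"
```

```text
the job is handed in; nothing more can be done
None
```

I opened the cover fully to its stop, lowered the orange pail upright onto the middle of the pan until the pan carried its weight, then released it. I handed the job in at about 25 s with the arm clear and nothing else touched; the sign-off returned no verdict.

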